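# Sweep print off-cuts from a build plate into the scrap tray

### The job

Clear the printing scrap off the black build plate: with your fingertips, sweep the three low white off-cuts along the plate and over its edge into the open metal scrap tray that stands against its left or right side, never lifting or carrying them. Leave the printed bridge and the small stepped tower standing where they are on the plate, and leave the other things on the bench alone.

Things in the scene. Friction and masses are not known exactly. Their poses are not given: they have to be found in the camera images.
- plate: black build plate on a grey dock, fixed, a flat box 280 mm (its x) by 300 mm (its y), its flat top surface without rims 70 mm above the bench. Origin: centre of the underside, on the bench; z up. Its yaw varies by up to about 10 degrees. Its long edges at y = +150 mm and y = -150 mm have the scrap tray along one and the controller along the other.
- tray: open aluminium scrap tray, fixed, 280 mm (its x) by 130 mm (its y) by 50 mm high, walls 4 mm, turned as the plate is; it stands 1 mm from the plate's +y or -y edge (which one varies), its rim 20 mm below the plate's surface, so what is pushed over that edge drops in. Origin: centre of the underside, on the bench.
- controller: closed grey plastic control unit with a display and a round knob, fixed, 280 by 130 by 45 mm (knob top at 53 mm), along the plate's other y edge. Origin: centre of the underside.
- pad_center (a point): centre of a loose white plastic off-cut lying flat on the plate: square pad 28 by 28 mm, 16 mm high; about 20 g; axes along its sides. To be swept into the tray.
- disc_center (a point): centre of a loose white plastic off-cut lying flat on the plate: round disc 30 mm in diameter, 16 mm high; about 20 g. To be swept into the tray.
- bar_center (a point): centre of a loose white plastic off-cut lying flat on the plate: bar 36 mm (its x) by 24 mm (its y), 16 mm high; about 20 g. To be swept into the tray.
- bridge: white printed bridge standing loose on the plate near its far (+x) edge, 30 mm (its x) by 100 mm (its y), 45 mm high, two legs and a deck. Stays. Origin: centre of the underside.
- tower: white printed stepped tower standing loose on the plate among the off-cuts, foot 22 by 22 mm, 45 mm high. Stays. Origin: centre of the underside.
- scraper: bystander on the bench, leave alone; origin centre of underside: flat spatula-like scraper lying crosswise beyond the plate.
- glue: bystander on the bench, leave alone; origin centre of underside: glue stick standing upright, 30 mm in diameter, 85 mm high.
- jar: bystander on the bench, leave alone; origin centre of underside: jar, 60 mm in diameter, 70 mm high.
- driver: bystander on the bench, leave alone; origin centre of underside: screwdriver lying down.
- spool: bystander on the bench, leave alone; origin centre of underside: small filament spool lying flat, 100 mm in diameter, 45 mm high.

How it is judged:
At the end, for the whole second after the job is handed in: The centres of all three off-cuts are within the tray's inner walls and clearly below the plate (less than 55 mm above the bench), at rest (under 20 mm/s); the bridge and the tower stand upright (within 0.15 rad) within 15 mm of where they stood (x of pad_center in the frame of tray between -0.136 and 0.136 m and y of pad_center in the frame of tray between -0.061 and 0.061 m and z of each of pad_center, disc_center, bar_center in the frame of tray below 0.055 m and linear speed of each of pad, disc, bar below 0.02 m/s and x of disc_center in the frame of tray between -0.136 and 0.136 m and y of disc_center in the frame of tray between -0.061 and 0.061 m and x of bar_center in the frame of tray between -0.136 and 0.136 m and y of bar_center in the frame of tray between -0.061 and 0.061 m and distance of each of bridge, tower from where it was at the start of the episode below 0.015 m and angle between each of bridge, tower's own z axis and vertical below 0.15 rad); the robot touches nothing.
It fails at once if an off-cut is lifted or carried (its centre more than 15 mm above where it lies on the plate) (height (world z) of any of pad_center, disc_center, bar_center above 0.093 m).
It fails at once if the bridge or the tower is shifted by more than 15 mm or tipped (distance of any of bridge, tower from where it was at the start of the episode above 0.015 m or angle between any of bridge, tower's own z axis and vertical above 0.3 rad).
It fails at once if something else lying on the bench is shifted by more than 20 mm (distance of any of scraper, glue, jar, driver, spool from where it was at the start of the episode above 0.02 m).
It also fails if it takes over 64 s, if anything falls off the work surface, if the arm or the gripper's body presses on something with over 40 N, if the wrist force passes 120 N, or if a joint passes its speed limit or range.

### The arm

A 6-joint arm with a two-finger parallel gripper is mounted at the origin on the work surface. World frame = base frame: x ahead of the robot, y to its left, z up, the work surface at z = 0. Lengths are in m, angles in rad, forces in N, time in s.
With the tool pointing down it reaches from about 0.25 to 0.725 m from the base axis. Payload 4 kg.
Tool frame: the origin (TCP) lies at the very end of the fingers, on their centre line; the grasp point (between the pads) lies 19 mm behind it; z points along the fingers, y is the line along which they close (so a half turn about z gives the same grasp; the last joint's range is limited). The gripper opens to 85 mm and grips with 20 to 120 N. Pads are 22 mm wide; open, the fingers measure 114 mm over their backs; the gripper's body (76 mm by 85 mm) begins 54 mm behind the grasp point. The pads swing forward as they close: fully open they stand 13 mm farther back than shut.
Start: joints at [1.176, 0.241, 0.005, 1.335, 0, 1.571], TCP at [0.192, 0.462, 0.205] pointing down, gripper open.
Joint ranges: [-2.72, 2.72], [-1.05, 1.87], [-1.09, 1.28], [-1.99, 2.15], [-1.42, 1.44], [-3.14, 3.14]. Speed limits (rad/s): [2.79, 2.79, 3.14, 3.14, 3.14, 3.14].

### API

Orientations are given as a unit quaternion [x, y, z, w].
In Python, from workcell import bot, vision, workorder gives the robot as it stands.
- The arm moves only by the shell command python3 -m creep 'ROWS' [OPENING]. ROWS is JSON, a list of rows, each a list of 2 entries, a list of its own where there are three numbers: the shift along the tool's x, y, z in mm, then the turn, a rotation vector about the tool's x, y, z in rad. In form: [[[dx, dy, dz], [wx, wy, wz]], ...]. A call has 1 to 12 rows; each row shifts and turns the commanded pose from where the row before left it, along the tool's axes as they then stand; what a row does not reach is not made up. A row lasts 1/8 s, in which the tool goes at most 62.5 mm and 10.7 degrees, less where a joint would pass 70% of its speed; a pose out of reach is approached as far as the arm can. A call is refused whole if a number of a shift passes 62.5 or a number of a turn 0.188, either way. A call with a gripper value outside its range is refused whole. OPENING is the finger opening in mm, from 0 to 85.4, set as the call begins (- or left out, the last holds). The fingers move at their own pace and stop on an object; the grip force is fixed at half the most. Time passes only in rows, so rows that do not move let the fingers close. It gives the time, the measured TCP pose, the force, the opening and the grip force at its end, in the units of the state.
- bot.get_obs(): the state, without advancing time (a new reading comes with each control period).
- vision.camera(name): name is "scene" or "side" or "wrist"; returns a dict with "image" (420x560x3 uint8, blue, green, red), "z_map" (420x560 float32, m along the optical axis (not along the pixel's ray), 0 where there is no reading), "K" (3x3 intrinsics, pixels), "k1" (the pictures are not rectified: a ray, as slopes to the right and down, at radius r is drawn at 1 + k1 r^2 times it, then the intrinsics apply), "rvec" (rotation vector, rad) and "tvec" (3), from world to camera coordinates, as OpenCV has them; the wrist camera has in their place "tool_from_camera" (4x4, takes a point from camera to tool coordinates, whose origin is the TCP and whose axes are the flange's). Camera axes: x right, y down, z forward; pixel columns grow to the right and rows downward; lengths in m; the calibration is good to about 2 mm. A picture is of the moment at which its call begins: read the wrist's pose just before it.
- workorder.job_done(): hands the job in; it is judged then, once.
Trained networks look in a picture, given as the dict that the camera call returned (one of the last four; its "shot" number tells which), for a name from the list of things; names that differ only in an ending like _2 or _b are one class to them, and where a whole thing is asked for, a point or a joint stands for the part that bears it (a point fixed in the world has none). Each returns a list of dicts, best first, with "score" (0 to 1); they miss things now and then, are a little off and sometimes report something else, mostly with a low value. They report only what shows in the picture. A call takes as long as a camera call.
- vision.spot_in(picture, query): "position" ([column, row] in pixels, amid what is visible of it).
- vision.place_of(picture, query): "position" ([column, row] in pixels: a listed point, or the origin of a listed thing).
The state is a dict: "clock": time; "joint_pos": joint angles; "joint_vel": joint speeds; "tau": joint torques, N m; "eef_pos": TCP position; "tool_rot": TCP orientation; "ft_force": force on the tool from outside, world axes, zero at the start; "ft_torque": the same for the moment, N m; "grip_width": finger opening in m; "grasp_force": force on a finger pad.
Only numpy, scipy, OpenCV 4.12 (cv2) and the standard library are available. Lean on these libraries where they do the work, as an engineer would, in place of code of your own. Each camera call takes 0.05 s, during which the arm holds its last target. There are 200 camera calls.

## Working session

There is one attempt and no reset: what is moved stays moved. The work goes in short steps, Python scripts to look and compute and a shell command to move; the robot and the scene stay as the last step left them, time stands still between calls to the robot, and variables do not carry over. Pictures are saved under pics/ and viewed, at most 10 in all, crops included, and the job is handed in when it is done.

```bash
mkdir -p pics; cat > h.py <<'E'
import numpy as np, cv2
from workcell import bot, vision, workorder
from scipy.spatial.transform import Rotation as R
def world(p, uv, z=None):
    "pixel -> world on plane z (or by depth)"
    K=np.array(p["K"]);d=np.array([p["k1"],0,0,0,0.])
    s=cv2.undistortPoints(np.array([[uv]],float),K,d)[0,0]
    ray=np.array([s[0],s[1],1.])
    if "rvec" in p:
        Rm=R.from_rotvec(np.ravel(p["rvec"])).as_matrix().T; o=-Rm@np.ravel(p["tvec"])
    else:
        T=np.array(p["tool_from_camera"]); W=R.from_quat(p["obs"]["tool_rot"]).as_matrix()
        Rm=W@T[:3,:3]; o=W@T[:3,3]+p["obs"]["eef_pos"]
    r=Rm@ray
    if z is None:
        return o+r*p["z_map"][int(round(uv[1])),int(round(uv[0]))]
    return o+r*(z-o[2])/r[2]
def shot(n):
    o=bot.get_obs(); p=vision.camera(n); p["obs"]=o; return p
H=dict(plate=0,tray=0,controller=0,pad_center=.078,disc_center=.078,bar_center=.078,bridge=.07,tower=.07,scraper=0,glue=0,jar=0,driver=0,spool=0)
E
python3 - <<'E'
from h import *
for n in("scene","side"):
    p=shot(n); cv2.imwrite(f"pics/{n}0.png",p["image"])
    for q,z in H.items():
        for r in vision.place_of(p,q)[:2]:
            if r["score"]>.2: print(n,q,round(r["score"],2),np.round(r["position"]),np.round(world(p,r["position"],z),3))
print(bot.get_obs())
E
```

```text
scene plate 0.66 [278. 218.] [0.583 0.017 0.   ]
scene tray 0.75 [308. 176.] [0.579 0.239 0.   ]
scene controller 0.84 [245. 268.] [ 0.596 -0.203  0.   ]
scene controller 0.41 [316. 212.] [0.683 0.108 0.   ]
scene pad_center 0.44 [247. 206.] [ 0.506 -0.043  0.078]
scene disc_center 0.39 [282. 218.] [ 0.627 -0.027  0.078]
scene bar_center 0.44 [267. 174.] [0.487 0.108 0.078]
scene bridge 0.9 [314. 209.] [0.692 0.061 0.07 ]
scene bridge 0.54 [280. 216.] [ 0.613 -0.018  0.07 ]
scene tower 0.4 [264. 218.] [ 0.575 -0.05   0.07 ]
scene scraper 0.9 [346. 230.] [0.804 0.09  0.   ]
scene scraper 0.31 [279. 216.] [0.584 0.025 0.   ]
scene glue 0.58 [309. 283.] [ 0.793 -0.149  0.   ]
scene jar 0.79 [349. 146.] [0.642 0.466 0.   ]
scene driver 0.45 [291. 130.] [0.399 0.434 0.   ]
scene spool 0.81 [194. 339.] [ 0.601 -0.467  0.   ]
side plate 0.84 [271. 223.] [0.594 0.009 0.   ]
side plate 0.21 [265. 220.] [0.58  0.024 0.   ]
side tray 0.77 [262. 176.] [0.585 0.231 0.   ]
side controller 0.7 [279. 276.] [ 0.6   -0.187  0.   ]
side controller 0.56 [285. 213.] [0.638 0.045 0.   ]
side pad_center 0.
[... 600 characters left out ...]
]
{'clock': 1.4, 'joint_pos': array([ 1.17598105e+00,  2.40614360e-01,  5.02828038e-03,  1.33521526e+00,
       -2.70752453e-05,  1.57077300e+00]), 'joint_vel': array([ 0.00042761, -0.00066539, -0.00102644, -0.00094063, -0.00095286,
       -0.00010492]), 'tau': array([ 6.05497389e-04, -3.72211969e+01,  2.52685279e+01,  1.41762517e-03,
        1.29314294e-04,  1.88624924e-06]), 'eef_pos': array([0.19232972, 0.46153669, 0.2047101 ]), 'tool_rot': array([ 1.96116542e-01,  9.80580594e-01, -5.11180362e-06,  1.27832990e-05]), 'ft_force': array([-0.8916995 , -1.61488528,  0.52008675]), 'ft_torque': array([-0.03173273,  0.01304795,  0.02888302]), 'grasp_force': 0.0, 'grip_width': 0.08572784738118913}
```

View pics/scene0.png

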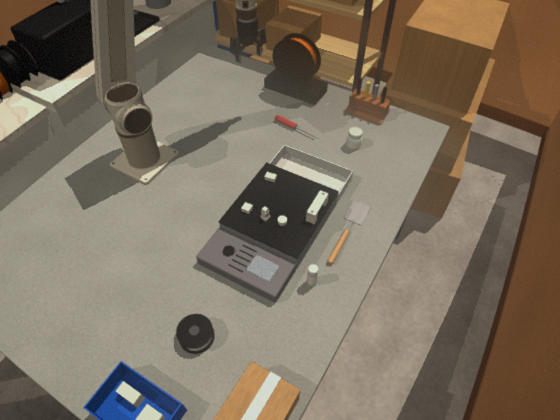

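View pics/side0.png

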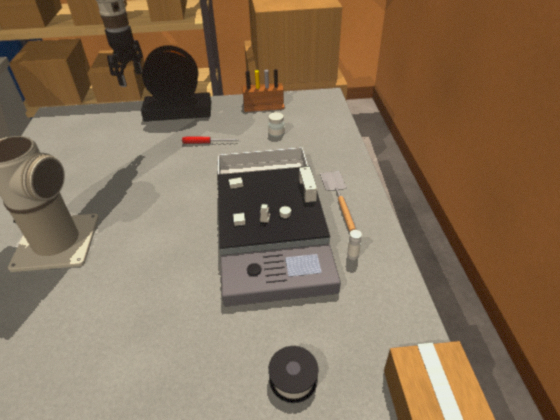

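The scene is clear. The tray is on the +y side, with the bar nearest it. The pad is at x≈0.51, the tower at 0.575, the disc at 0.626 and the bridge at 0.70. I'll square the tool to the plate and go above it for a close look.

```bash
python3 -m creep '[[[0,0,-15],[0,0,0.163]],[[0,0,-15],[0,0,0.163]],[[0,0,-15],[0,0,0.163]],[[0,0,-15],[0,0,0.163]],[[0,0,-15],[0,0,0.163]],[[0,0,-15],[0,0,0.163]],[[0,0,-15],[0,0,0.163]],[[0,0,0],[0,0,0]]]' 14
python3 -m creep '[[[-40,25,0],[0,0,0]],[[-40,25,0],[0,0,0]],[[-40,25,0],[0,0,0]],[[-40,25,0],[0,0,0]],[[-40,25,0],[0,0,0]],[[-40,25,0],[0,0,0]],[[-40,25,0],[0,0,0]],[[-40,25,0],[0,0,0]],[[-40,25,0],[0,0,0]],[[-40,25,0],[0,0,0]],[[-40,25,0],[0,0,0]],[[0,0,0],[0,0,0]]]'
python3 - <<'E'
from h import *
p=shot("wrist"); cv2.imwrite("pics/w1.png",p["image"])
print(p["obs"]["eef_pos"],R.from_quat(p["obs"]["tool_rot"]).as_matrix(),p["obs"]["joint_pos"],p["obs"]["grip_width"])
for q,z in H.items():
    for r in vision.place_of(p,q)[:2]:
        if r["score"]>.2: print(q,round(r["score"],2),np.round(r["position"]),np.round(world(p,r["position"],z),3))
E
```

```text
clock: 2.4
eef_pos: [0.1926, 0.4622, 0.3108]
tool_rot: [0.694, 0.72, 0.001, -0.0]
ft_force: [0.2, -0.9, 0.3]
grip_width: 0.0139
grasp_force: 0.0
clock: 3.9
eef_pos: [0.4834, 0.029, 0.3081]
tool_rot: [0.695, 0.719, -0.001, -0.001]
ft_force: [0.1, 0.6, 0.0]
grip_width: 0.0137
grasp_force: 0.0
[0.48336932 0.02900796 0.30808707] [[-3.27649368e-02  9.99461015e-01 -2.03440530e-03]
 [ 9.99462988e-01  3.27639696e-02 -5.06966055e-04]
 [-4.40037615e-04 -2.04992351e-03 -9.99997802e-01]] [ 6.02016358e-02  1.91559634e-01  2.08449748e-01  1.58974766e+00
 -3.83647099e-04  1.59822800e+00] 0.013741749812514841
plate 0.91 [350. 175.] [0.592 0.012 0.   ]
tray 0.81 [362.  10.] [0.585 0.233 0.   ]
controller 0.94 [342. 294.] [ 0.6   -0.202  0.   ]
pad_center 0.83 [298. 232.] [ 0.511 -0.055  0.078]
disc_center 0.76 [387. 221.] [ 0.631 -0.034  0.078]
bar_center 0.72 [296. 112.] [0.499 0.102 0.078]
bridge 0.61 [453. 153.] [0.705 0.058 0.07 ]
tower 0.92 [341. 228.] [ 0.571 -0.05   0.07 ]
scraper 0.6 [502. 136.] [0.809 0.077 0.   ]
glue 0.61 [462. 270.] [ 0.798 -0.146  0.   ]
driver 0.68 [299. 233.] [ 0.518 -0.088  0.   ]
```

View pics/w1.png

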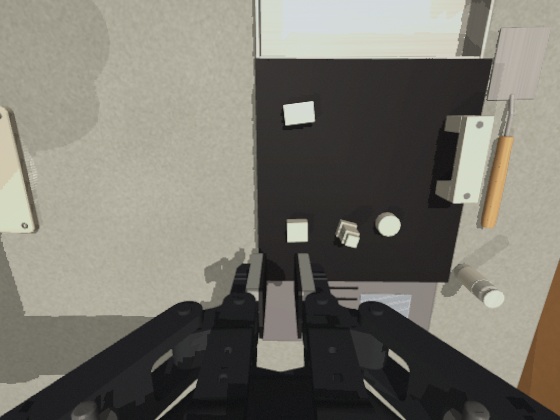

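The wrist view agrees with the earlier estimates. The pad is at (297,231), the tower at (348,233), the disc at (388,224) and the bar at (298,112), and the tool is aligned with the plate. I'll sweep the bar first.

```bash
python3 -m creep '[[[14,7,-0],[0,0,0]],[[14,7,40],[0,0,0]],[[0,0,40],[0,0,0]],[[0,0,40],[0,0,0]],[[0,0,40],[0,0,0]],[[0,0,40],[0,0,0]],[[0,0,20],[0,0,0]],[[0,0,0],[0,0,0]],[[0,0,6],[0,0,0]],[[0,0,6],[0,0,0]],[[0,0,0],[0,0,0]],[[0,0,0],[0,0,0]]]' 14
```

```text
clock: 6.1
eef_pos: [0.4959, 0.0599, 0.0781]
tool_rot: [0.695, 0.719, 0.0, 0.0]
ft_force: [-0.9, -0.5, -0.4]
grip_width: 0.0143
grasp_force: 0.0
```

```bash
python3 -m creep '[[[4,0,3],[0,0,0]],[[10,0,0],[0,0,0]],[[10,0,0],[0,0,0]],[[11,0,0],[0,0,0]],[[11,0,0],[0,0,0]],[[11,0,0],[0,0,0]],[[11,0,0],[0,0,0]],[[11,0,0],[0,0,0]],[[11,0,0],[0,0,0]],[[11,0,0],[0,0,0]],[[11,0,0],[0,0,0]],[[11,0,0],[0,0,0]]]'
python3 -m creep '[[[10,0,0],[0,0,0]],[[0,0,0],[0,0,0]],[[-10,0,-30],[0,0,0]],[[-10,0,-40],[0,0,0]],[[-50,0,-40],[0,0,0]],[[-50,0,-40],[0,0,0]],[[-50,0,-40],[0,0,0]],[[-50,0,0],[0,0,0]],[[-30,0,0],[0,0,0]],[[0,0,0],[0,0,0]]]'
python3 - <<'E'
from h import *
p=shot("wrist"); cv2.imwrite("pics/w2.png",p["image"])
for q,z in H.items():
    if "center" in q or q in("tower","bridge"):
      for r in vision.place_of(p,q)[:2]:
        if r["score"]>.2: print(q,round(r["score"],2),np.round(r["position"]),np.round(world(p,r["position"],z),3))
E
```

```text
clock: 7.6
eef_pos: [0.4912, 0.1836, 0.0747]
tool_rot: [0.695, 0.719, 0.0, 0.0]
ft_force: [-0.3, -0.2, 0.4]
grip_width: 0.014
grasp_force: 0.0
clock: 8.85
eef_pos: [0.4992, -0.0557, 0.2618]
tool_rot: [0.696, 0.718, -0.0, 0.0]
ft_force: [-0.3, 0.7, 0.2]
grip_width: 0.0139
grasp_force: 0.0
pad_center 0.73 [293. 175.] [ 0.514 -0.051  0.078]
disc_center 0.77 [396. 165.] [ 0.63  -0.036  0.078]
bar_center 0.67 [289.  23.] [0.504 0.102 0.078]
bridge 0.72 [344. 172.] [ 0.574 -0.047  0.07 ]
bridge 0.71 [476.  80.] [0.705 0.056 0.07 ]
tower 0.73 [289.  24.] [0.504 0.103 0.07 ]
tower 0.64 [346. 172.] [ 0.576 -0.046  0.07 ]
```

View pics/w2.png

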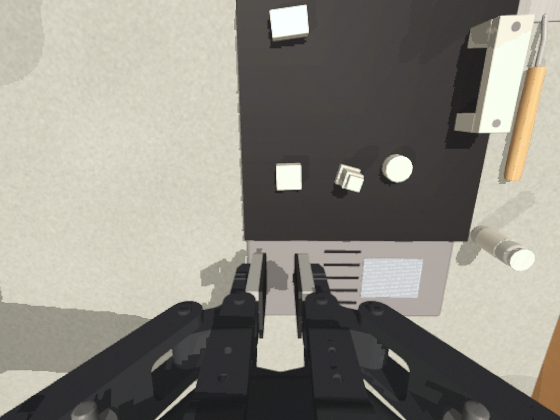

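The fingers passed over the bar without moving it, so the tips must sit higher than I assumed. I'll check the depths.

```bash
python3 - <<'E'
from h import *
p=shot("wrist"); print(p["obs"]["eef_pos"],p["tool_from_camera"])
for n,uv in dict(bar=(289,24),pad=(288,178),plate=(330,100),plate2=(430,220),ctl=(260,330),fL=(257,258),fR=(304,258),fR2=(305,275),fL2=(257,275)).items():
    w=world(p,uv); print(n,p["z_map"][uv[1],uv[0]],np.round(w,4), np.round(w-p["obs"]["eef_pos"],4))
E
```

```text
[ 0.49947192 -0.05245726  0.26176967] [[ 7.90860644e-05 -9.52009334e-01 -3.06068981e-01  7.73048290e-02]
 [ 9.99999966e-01 -2.25504346e-07  2.59094351e-04 -3.23581169e-04]
 [-2.46729261e-04 -3.06068991e-01  9.52009302e-01 -1.69090195e-01]
 [ 0.00000000e+00  0.00000000e+00  0.00000000e+00  1.00000000e+00]]
bar 0.30400068 [0.5023 0.1025 0.0867] [ 0.0028  0.155  -0.1751]
pad 0.35100877 [ 0.5082 -0.0492  0.0861] [ 0.0087  0.0033 -0.1757]
plate 0.34105027 [0.5507 0.0355 0.0698] [ 0.0512  0.0879 -0.1919]
plate2 0.383917 [ 0.6851 -0.0989  0.0696] [ 0.1856 -0.0465 -0.1922]
ctl 0.12740307 [ 0.4914 -0.0615  0.3247] [-0.0081 -0.009   0.0629]
fL 0.14708608 [ 0.488  -0.0427  0.2979] [-0.0115  0.0098  0.0362]
fR 0.14737132 [ 0.5102 -0.042   0.2977] [0.0107 0.0104 0.0359]
fR2 0.13174294 [ 0.5094 -0.0417  0.314 ] [0.0099 0.0107 0.0522]
fL2 0.13231371 [ 0.4891 -0.0428  0.3135] [-0.0104  0.0097  0.0517]
```

```bash
python3 - <<'E'
from h import *
p=shot("wrist"); e=p["obs"]["eef_pos"]; print(p["K"],p["obs"]["grip_width"])
for c in (250,257,262,300,304,310):
    print(c,[(r,*np.round(1000*(world(p,(c,r))-e)).astype(int)) for r in range(236,268,4)])
cv2.imwrite("pics/c.png",cv2.resize(p["image"][220:360,200:360],None,fx=4,fy=4))
E
```

```text
[[311.49465987   0.         279.92808147]
 [  0.         311.49465987 208.79518464]
 [  0.           0.           1.        ]] 0.014140277517572481
250 [(236, np.int64(-35), np.int64(-76), np.int64(-193)), (240, np.int64(-35), np.int64(-81), np.int64(-190)), (244, np.int64(-37), np.int64(-97), np.int64(-215)), (248, np.int64(-37), np.int64(-104), np.int64(-216)), (252, np.int64(-37), np.int64(-110), np.int64(-216)), (256, np.int64(-37), np.int64(-116), np.int64(-217)), (260, np.int64(-37), np.int64(-122), np.int64(-217)), (264, np.int64(-14), np.int64(10), np.int64(42))]
257 [(236, np.int64(-26), np.int64(-75), np.int64(-191)), (240, np.int64(-26), np.int64(-81), np.int64(-192)), (244, np.int64(-28), np.int64(-98), np.int64(-218)), (248, np.int64(-28), np.int64(-104), np.int64(-217)), (252, np.int64(-27), np.int64(-110), np.int64(-217)), (256, np.int64(-12), np.int64(9), np.int64(33)), (260, np.int64(-11), np.int64(10), np.int64(38)), (264, np.int64(-11), np.int64(10), np.int64(42))]
262 [(236, np.int64(-20), np.int64(-75), np.int64(-192)), (240, np.int64(-20), np.int64(-80), np.int6
[... 863 characters left out ...]
t64(-95), np.int64(-216)), (248, np.int64(36), np.int64(-101), np.int64(-216)), (252, np.int64(36), np.int64(-107), np.int64(-216)), (256, np.int64(11), np.int64(11), np.int64(34)), (260, np.int64(11), np.int64(10), np.int64(37)), (264, np.int64(10), np.int64(11), np.int64(42))]
310 [(236, np.int64(40), np.int64(-74), np.int64(-193)), (240, np.int64(40), np.int64(-78), np.int64(-192)), (244, np.int64(44), np.int64(-96), np.int64(-218)), (248, np.int64(44), np.int64(-101), np.int64(-217)), (252, np.int64(45), np.int64(-107), np.int64(-216)), (256, np.int64(45), np.int64(-112), np.int64(-216)), (260, np.int64(45), np.int64(-119), np.int64(-217)), (264, np.int64(14), np.int64(6), np.int64(33))]
```

View pics/c.png

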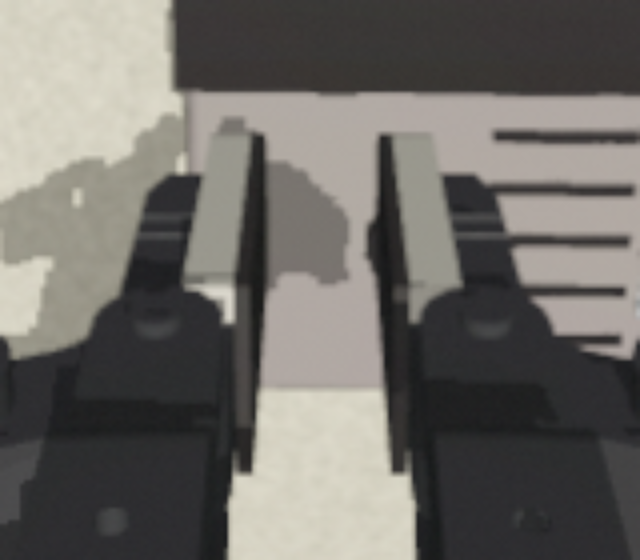

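The fingertips at this opening sit about 31 mm behind the reported TCP. That explains the miss. I'll go back behind the bar and descend carefully, watching the force.

```bash
python3 -m creep '[[[40,0,0],[0,0,0]],[[40,0,20],[0,0,0]],[[28,3,40],[0,0,0]],[[0,0,40],[0,0,0]],[[0,0,40],[0,0,0]],[[0,0,40],[0,0,0]],[[0,0,12],[0,0,0]],[[0,0,0],[0,0,0]],[[0,0,5],[0,0,0]],[[0,0,5],[0,0,0]],[[0,0,5],[0,0,0]],[[0,0,0],[0,0,0]]]'
python3 - <<'E'
from h import *
p=shot("wrist"); e=p["obs"]["eef_pos"]; print(e,p["obs"]["ft_force"])
for c in (257,304): print(c,[(r,np.round(world(p,(c,r)),3)) for r in (240,248,256,260)])
cv2.imwrite("pics/w3.png",p["image"])
E
```

```text
clock: 10.75
eef_pos: [0.4985, 0.0545, 0.0546]
tool_rot: [0.695, 0.719, -0.0, -0.0]
ft_force: [0.3, -1.1, 0.6]
grip_width: 0.014
grasp_force: 0.0
[0.49845025 0.05451319 0.05458901] [ 0.2710809  -1.08646951  0.57463728]
257 [(240, array([0.486, 0.065, 0.071])), (248, array([0.486, 0.06 , 0.07 ])), (256, array([0.487, 0.064, 0.088])), (260, array([0.487, 0.064, 0.093]))]
304 [(240, array([0.511, 0.065, 0.07 ])), (248, array([0.511, 0.061, 0.07 ])), (256, array([0.509, 0.065, 0.088])), (260, array([0.509, 0.065, 0.093]))]
```

View pics/w3.png

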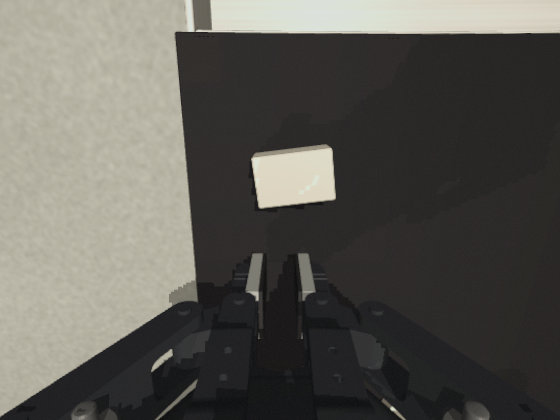

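Confirmed: the TCP is below the plate surface with no contact, and the tips are at about 0.086. I'll go 9 mm lower, shift 4 mm and sweep.

```bash
python3 -m creep '[[[0,4,5],[0,0,0]],[[0,0,4],[0,0,0]],[[0,0,0],[0,0,0]],[[8,0,0],[0,0,0]],[[10,0,0],[0,0,0]],[[10,0,0],[0,0,0]],[[10,0,0],[0,0,0]]]'
python3 - <<'E'
from h import *
p=shot("wrist"); cv2.imwrite("pics/w4.png",p["image"])
E
```

```text
clock: 11.68
eef_pos: [0.5014, 0.0936, 0.0459]
tool_rot: [0.694, 0.72, 0.0, 0.0]
ft_force: [-0.4, -0.2, 0.2]
grip_width: 0.0143
grasp_force: 0.1
```

View pics/w4.png

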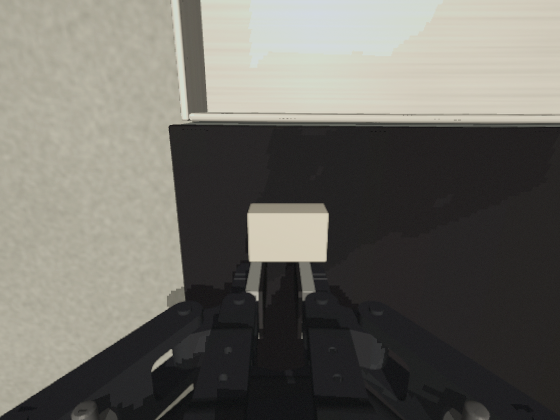

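The bar squared up against both tips. I'll push it over the edge, then return behind the pad.

```bash
python3 -m creep '[[[11,0,0],[0,0,0]],[[11,0,0],[0,0,0]],[[11,0,0],[0,0,0]],[[11,0,0],[0,0,0]],[[11,0,0],[0,0,0]],[[11,0,0],[0,0,0]],[[11,0,0],[0,0,0]],[[6,0,0],[0,0,0]],[[0,0,0],[0,0,0]],[[-10,0,-30],[0,0,0]],[[-20,0,-40],[0,0,0]],[[-40,0,-20],[0,0,0]]]'
python3 -m creep '[[[-40,0,0],[0,0,0]],[[-40,1,0],[0,0,0]],[[-40,1,0],[0,0,0]],[[-40,1,0],[0,0,0]],[[-36,2,0],[0,0,0]],[[0,0,0],[0,0,0]]]'
python3 - <<'E'
from h import *
p=shot("wrist"); cv2.imwrite("pics/w5.png",p["image"]); print(p["obs"]["eef_pos"])
for q in("pad_center","disc_center","tower"):
    for r in vision.place_of(p,q)[:2]: print(q,round(r["score"],2),np.round(r["position"]),np.round(world(p,r["position"],H[q]),3))
p=shot("side")
for r in vision.place_of(p,"bar_center")[:3]: print(r["score"],r["position"],world(p,r["position"],.012))
E
```

```text
clock: 13.22
eef_pos: [0.5022, 0.1058, 0.1381]
tool_rot: [0.694, 0.72, 0.001, 0.001]
ft_force: [0.8, 0.1, -0.0]
grip_width: 0.0141
grasp_force: 0.0
clock: 13.98
eef_pos: [0.5127, -0.0926, 0.1358]
tool_rot: [0.696, 0.718, -0.0, 0.0]
ft_force: [-0.3, -0.2, -0.5]
grip_width: 0.0139
grasp_force: 0.0
[ 0.51266549 -0.09259021  0.13578412]
pad_center 0.7 [278. 164.] [ 0.51  -0.054  0.078]
pad_center 0.68 [372.  76.] [0.571 0.007 0.078]
disc_center 0.93 [447. 143.] [ 0.63  -0.036  0.078]
tower 0.93 [364. 154.] [ 0.574 -0.046  0.07 ]
```

View pics/w5.png

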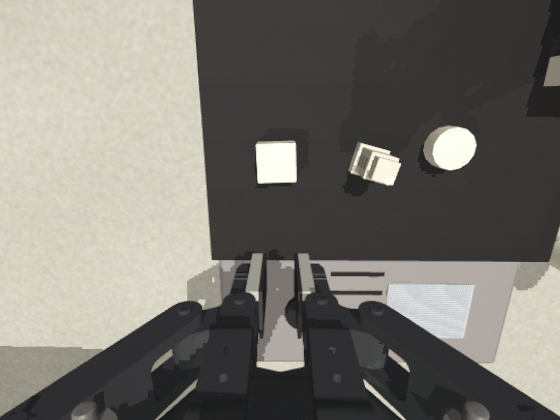

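The pad is centred ahead of the fingers at (276,162), and the bar is gone from the plate. Next I'll descend and sweep the pad.

```bash
python3 -m creep '[[[0,-1,30],[0,0,0]],[[0,0,30],[0,0,0]],[[0,0,20],[0,0,0]],[[0,0,10],[0,0,0]],[[0,0,0],[0,0,0]],[[8,0,0],[0,0,0]],[[10,0,0],[0,0,0]],[[12,0,0],[0,0,0]],[[12,0,0],[0,0,0]],[[12,0,0],[0,0,0]],[[12,0,0],[0,0,0]],[[12,0,0],[0,0,0]]]'
python3 -m creep '[[[12,0,0],[0,0,0]],[[12,0,0],[0,0,0]],[[12,0,0],[0,0,0]],[[12,0,0],[0,0,0]],[[12,0,0],[0,0,0]],[[12,0,0],[0,0,0]],[[12,0,0],[0,0,0]],[[12,0,0],[0,0,0]]]'
python3 - <<'E'
from h import *
p=shot("wrist"); cv2.imwrite("pics/w6.png",p["image"])
for q in("pad_center","bar_center"):
    for r in vision.place_of(p,q)[:2]: print(q,round(r["score"],2),np.round(r["position"]),np.round(world(p,r["position"]),3))
E
```

```text
clock: 15.78
eef_pos: [0.509, -0.0112, 0.0458]
tool_rot: [0.695, 0.719, -0.0, -0.0]
ft_force: [0.3, -0.7, -0.3]
grip_width: 0.0141
grasp_force: 0.2
clock: 16.77
eef_pos: [0.5056, 0.0847, 0.0458]
tool_rot: [0.695, 0.719, -0.0, -0.0]
ft_force: [-0.5, -0.3, 0.0]
grip_width: 0.0142
grasp_force: 0.0
pad_center 0.73 [279. 228.] [0.504 0.111 0.085]
pad_center 0.24 [275.  42.] [0.499 0.197 0.018]
bar_center 0.67 [274.  40.] [0.498 0.198 0.019]
```

View pics/w6.png

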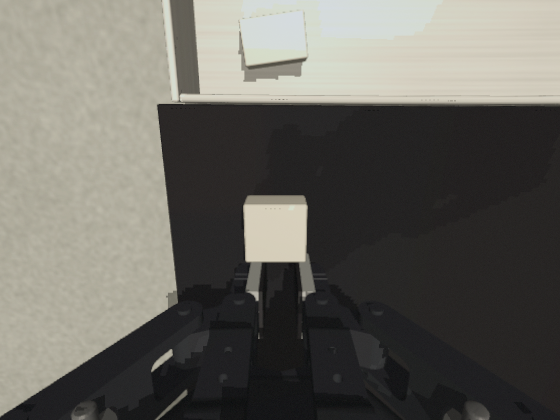

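The bar lies flat in the tray at (274,40), and the pad is square on the fingers at (277,228). I'll finish the pad and then go behind the disc.

```bash
python3 -m creep '[[[12,0,0],[0,0,0]],[[12,0,0],[0,0,0]],[[14,0,0],[0,0,0]],[[14,0,0],[0,0,0]],[[14,0,0],[0,0,0]],[[14,0,0],[0,0,0]],[[14,0,0],[0,0,0]],[[4,0,0],[0,0,0]],[[0,0,0],[0,0,0]],[[-10,0,-30],[0,0,0]],[[-20,0,-40],[0,0,0]],[[-20,0,-30],[0,0,0]]]'
python3 -m creep '[[[-30,20,0],[0,0,0]],[[-40,30,0],[0,0,0]],[[-40,30,0],[0,0,0]],[[-40,30,0],[0,0,0]],[[-40,8,0],[0,0,0]],[[-29,0,0],[0,0,0]],[[0,0,0],[0,0,0]]]'
python3 - <<'E'
from h import *
p=shot("wrist"); cv2.imwrite("pics/w7.png",p["image"]); print(p["obs"]["eef_pos"])
for q in("pad_center","disc_center","tower","bridge"):
    for r in vision.place_of(p,q)[:2]: print(q,round(r["score"],2),np.round(r["position"]),np.round(world(p,r["position"],H[q]),3))
E
```

```text
clock: 18.42
eef_pos: [0.5044, 0.1309, 0.1474]
tool_rot: [0.695, 0.719, 0.0, 0.0]
ft_force: [0.6, 1.0, -0.7]
grip_width: 0.0142
grasp_force: 0.0
clock: 19.3
eef_pos: [0.6292, -0.0859, 0.1453]
tool_rot: [0.696, 0.718, -0.0, -0.0]
ft_force: [0.3, 0.5, -0.7]
grip_width: 0.0143
grasp_force: 0.0
[ 0.62921339 -0.08591863  0.1453159 ]
disc_center 0.72 [289. 147.] [ 0.634 -0.036  0.078]
tower 0.62 [213. 159.] [ 0.575 -0.048  0.07 ]
bridge 0.75 [396.  11.] [0.703 0.056 0.07 ]
```

View pics/w7.png

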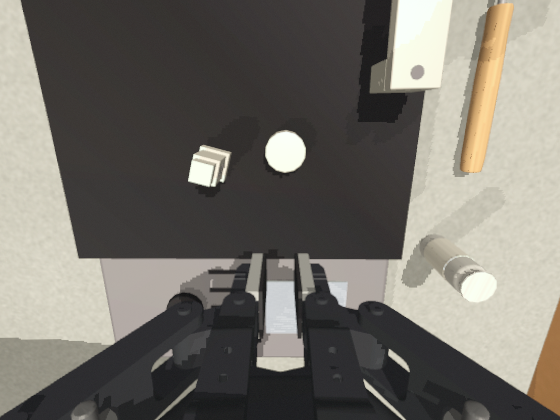

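The disc is at (286,151), about 3 mm right of the tool's line, and the tower is undisturbed at (210,167). I'll shift 3 mm, descend and sweep.

```bash
python3 -m creep '[[[0,3,30],[0,0,0]],[[0,0,30],[0,0,0]],[[0,0,25],[0,0,0]],[[0,0,14],[0,0,0]],[[0,0,0],[0,0,0]],[[8,0,0],[0,0,0]],[[9,0,0],[0,0,0]],[[9,0,0],[0,0,0]],[[9,0,0],[0,0,0]],[[9,0,0],[0,0,0]],[[9,0,0],[0,0,0]],[[9,0,0],[0,0,0]]]'
python3 -m creep '[[[11,0,0],[0,0,0]],[[11,0,0],[0,0,0]],[[11,0,0],[0,0,0]],[[11,0,0],[0,0,0]],[[11,0,0],[0,0,0]],[[11,0,0],[0,0,0]],[[11,0,0],[0,0,0]]]'
python3 - <<'E'
from h import *
p=shot("wrist"); cv2.imwrite("pics/w8.png",p["image"])
for q in("pad_center","bar_center","disc_center"):
    for r in vision.place_of(p,q)[:2]: print(q,round(r["score"],2),np.round(r["position"]),np.round(world(p,r["position"]),3))
E
```

```text
clock: 21.05
eef_pos: [0.6305, -0.0202, 0.0469]
tool_rot: [0.695, 0.719, -0.0, 0.0]
ft_force: [-0.5, -0.3, -0.3]
grip_width: 0.0141
grasp_force: 0.3
clock: 21.92
eef_pos: [0.6277, 0.0569, 0.0468]
tool_rot: [0.695, 0.719, -0.0, 0.0]
ft_force: [1.0, 0.0, -0.2]
grip_width: 0.0139
grasp_force: 0.3
pad_center 0.56 [31.  4.] [0.508 0.175 0.046]
disc_center 0.78 [279. 226.] [0.626 0.084 0.085]
```

The disc is nestled between the tips (279,226), so I'll continue over the edge. I've used up my picture views, so the remaining checks will be numeric.

```bash
python3 -m creep '[[[11,0,0],[0,0,0]],[[11,0,0],[0,0,0]],[[11,0,0],[0,0,0]],[[11,0,0],[0,0,0]],[[11,0,0],[0,0,0]],[[11,0,0],[0,0,0]],[[11,0,0],[0,0,0]],[[11,0,0],[0,0,0]],[[11,0,0],[0,0,0]],[[12,0,0],[0,0,0]],[[12,0,0],[0,0,0]],[[0,0,0],[0,0,0]]]'
python3 -m creep '[[[-10,0,-30],[0,0,0]],[[-20,0,-40],[0,0,0]],[[-20,-25,-40],[0,0,0]],[[-10,-25,-40],[0,0,0]],[[0,-10,-20],[0,0,0]],[[0,0,0],[0,0,0]],[[0,0,0],[0,0,0]]]'
python3 - <<'E'
from h import *
p=shot("wrist"); print(p["obs"]["eef_pos"])
for q in("pad_center","bar_center","disc_center","tower","bridge","tray"):
    for r in vision.place_of(p,q)[:2]: print(q,round(r["score"],2),np.round(r["position"]),np.round(world(p,r["position"]),3))
# height map in tray region
g=np.full((17,36),-1.)
for v in range(0,420,2):
    for u in range(0,560,2):
        w=world(p,(u,v)); i,j=int((w[1]-.155)//.01),int((w[0]-.41)//.01)
        if 0<=i<17 and 0<=j<36: g[i,j]=max(g[i,j],w[2]*1000)
for i in range(16,-1,-1): print(f"{.155+.01*i:.3f}"," ".join(f"{int(x):3d}" for x in g[i]))
E
```

```text
clock: 23.62
eef_pos: [0.6234, 0.1802, 0.0468]
tool_rot: [0.694, 0.72, 0.0, 0.0]
ft_force: [-0.1, -0.2, -0.3]
grip_width: 0.0142
grasp_force: 0.0
clock: 24.5
eef_pos: [0.5655, 0.1168, 0.2157]
tool_rot: [0.695, 0.719, -0.001, -0.0]
ft_force: [-1.4, 0.5, -0.3]
grip_width: 0.0141
grasp_force: 0.0
[0.565462   0.11677712 0.21570058]
pad_center 0.9 [222. 122.] [0.502 0.178 0.047]
bar_center 0.97 [224. 102.] [0.5   0.199 0.019]
disc_center 0.77 [334.  98.] [0.622 0.207 0.019]
tower 0.69 [284. 319.] [ 0.575 -0.039  0.078]
bridge 0.93 [404. 245.] [0.703 0.056 0.07 ]
bridge 0.24 [298. 250.] [0.588 0.045 0.068]
tray 0.82 [303.  73.] [0.587 0.232 0.005]
0.315  -1  -1  -1  -1  -1  -1  -1  -1  -1  -1  -1  -1  -1  -1  -1  -1  -1  -1  -1  -1  -1  -1  -1  -1  -1  -1  -1  -1  -1  -1  -1  -1  -1  -1  -1  -1
0.305  -1  -1  -1  -1  -1  -1  -1  -1  -1  -1  -1  -1  -1  -1  -1  -1  -1  -1  -1  -1  -1  -1  -1  -1  -1  -1  -1  -1  -1  -1  -1  -1  -1   0   1   1
0.295   0   0  -1  -1  -1  -1  -1  -1  -1  -1  -1  -1  -1  -1  -1  -1  -1  -1  -1  -1  -1  -1   2   4  12  31  38  39  39  37  38  40  -1   1   1   1

[... 1399 characters left out ...]
   5   5   5   5   5   5   5   4  18  22  21  21   5   5   5   6   5   5   5   5  51  -1  -1   1   1
0.185   0   1  -1  50  51   5   5  40  40  38  36   5   4   5   5 384   6   4   5   4  20  21  19   4   5   6   5   5   5   5   5  50  -1  -1   1   1
0.175   1   1   0  50  50   5   4  49  49  48  47   5   5   5   5   5   6   5   5   5   5   5   4   4   5   4   5   5   5   5   5  50  -1  -1   1   0
0.165   1   1   1  49  51  50  50  51  51  50  50  50  50  50  60  60  60  71  70  71  70  70  71  70  71  71  71  70  71  71  72  71  -1   0   0   1
0.155   1   2   0  70  71  72  71  70  70  70  71  71  71  70  70  70  71  71  70  71  70  71  71  71  70  71  71  71  71  71  71  70  -1  -1  -1   1
```

The disc and bar lie flat in the tray. The pad seems to be leaning between the wall and the bar, so I'll measure it more closely.

```bash
python3 - <<'E'
from h import *
p=shot("wrist")
P=np.array([world(p,(u,v)) for v in range(85,150) for u in range(190,262)])
y0=lambda x:(x-.5)*.033
for xx in(.488,.496,.504,.512,.525):
    s=P[abs(P[:,0]-xx)<.0025]; s=s[np.argsort(s[:,1])]
    print(xx,[tuple((1000*q[1:]).round().astype(int)) for q in s if .155<q[1]<.22][::3])
E
```

```text
0.488 [(np.int64(155), np.int64(70)), (np.int64(156), np.int64(70)), (np.int64(156), np.int64(71)), (np.int64(157), np.int64(71)), (np.int64(158), np.int64(69)), (np.int64(158), np.int64(70)), (np.int64(159), np.int64(69)), (np.int64(159), np.int64(70)), (np.int64(160), np.int64(71)), (np.int64(161), np.int64(70)), (np.int64(161), np.int64(69)), (np.int64(162), np.int64(70)), (np.int64(163), np.int64(69)), (np.int64(163), np.int64(70)), (np.int64(163), np.int64(64)), (np.int64(163), np.int64(42)), (np.int64(163), np.int64(54)), (np.int64(163), np.int64(54)), (np.int64(163), np.int64(54)), (np.int64(165), np.int64(49)), (np.int64(166), np.int64(50)), (np.int64(166), np.int64(50)), (np.int64(167), np.int64(49)), (np.int64(167), np.int64(51)), (np.int64(168), np.int64(50)), (np.int64(168), np.int64(37)), (np.int64(168), np.int64(37)), (np.int64(170), np.int64(45)), (np.int64(171), np.int64(46)), (np.int64(171), np.int64(46)), (np.int64(172), np.int64(46)), (np.int64(172), np.int64(46)), (np.int64(173), np.int64(46)), (np.int64(174), np.int64(46)), (np.int64(175), np.int64(46)), (np.int6
[... 14292 characters left out ...]
int64(2)), (np.int64(203), np.int64(3)), (np.int64(204), np.int64(3)), (np.int64(204), np.int64(5)), (np.int64(205), np.int64(5)), (np.int64(206), np.int64(5)), (np.int64(206), np.int64(4)), (np.int64(207), np.int64(4)), (np.int64(208), np.int64(5)), (np.int64(209), np.int64(4)), (np.int64(210), np.int64(5)), (np.int64(211), np.int64(5)), (np.int64(211), np.int64(3)), (np.int64(212), np.int64(4)), (np.int64(212), np.int64(4)), (np.int64(213), np.int64(4)), (np.int64(214), np.int64(7)), (np.int64(214), np.int64(3)), (np.int64(215), np.int64(4)), (np.int64(216), np.int64(3)), (np.int64(216), np.int64(4)), (np.int64(217), np.int64(3)), (np.int64(217), np.int64(3)), (np.int64(218), np.int64(4))]
```

The pad stands on edge between the wall and the bar. Its centre is about 10 mm inside the inner wall at z≈0.033 m, so it meets the condition. The disc and bar lie flat, and the tower and bridge haven't moved. I'm handing in.

```bash
python3 -c "
from workcell import workorder
print(workorder.job_done())"
```

```text
the job is handed in; nothing more can be done
None
```

The job is handed in: all three off-cuts are in the scrap tray, the bridge and tower still stand where they were, and the arm is clear of everything; the pad rests on edge between the tray wall and the bar, inside the limits by my measurements, and the hand-in returned no verdict.

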